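# Take the slide rack off its locking drying peg

## Robot

A 7-joint arm with a two-finger parallel gripper is mounted at the origin on the work surface. World frame = base frame: x ahead of the robot, y to its left, z up, the work surface at z = 0. Lengths are in m, angles in rad, forces in N, time in s.
With the tool pointing down it reaches from about 0.4 to 0.85 m from the base axis. Payload 4.5 kg.
Tool frame: the origin (TCP) lies between the finger pads; the fingertips stand r.tip_reach ahead of it and the grasp point (between the pads) lies 11 mm behind it (r.tip_reach is the distance from the TCP to the fingertips, in m); z points along the fingers, y is the line along which they close (so a half turn about z gives the same grasp; the last joint's range is limited). The gripper opens to 88 mm and grips with 3 to 60 N. Pads are 18 mm wide; open, the fingers measure 123 mm over their backs; the gripper's body (75 mm by 187 mm) begins 45 mm behind the grasp point.
Start: joints at [1.26, 0.689, -0.195, 1.565, 0.157, 0.902, -0.215], TCP at [0.211, -0.588, 0.226] pointing down, gripper open.
Joint ranges: [-3.01, 3.01], [-0.46, 2.08], [-1.47, 1.51], [0.13, 2.56], [-1, 4.14], [0.04, 2.09], [-2.66, 2.66]. Speed limits (rad/s): [2.57, 2.57, 3.14, 3.14, 3.14, 3.14, 3.14].

## Interface

Orientations are given as a unit quaternion [x, y, z, w].
In Python, from plant import r, vision, workorder gives the robot as it stands.
- The arm moves only by the tool drive_tool, never from a script. Its argument "targets" is a list of rows, each an object of numbers: "tx", "ty", "tz": the shift along the world's x, y, z in units of 0.03 m (1.0 is 0.03 m); "wx", "wy", "wz": the turn, a rotation vector about the world's x, y, z in units of 60 degrees (1.0 is 60 degrees); "claw": the opening, from -1 (shut) to 1 (fully open). A call has exactly 8 rows; each row shifts and turns the commanded pose from where the row before left it; what a row does not reach is not made up. A row lasts 1/10 s, in which the tool goes at most 50 mm and 8.59 degrees, less where a joint would pass 70% of its speed; a pose out of reach is approached as far as the arm can. A call with a number of a shift or a turn outside -1 to 1 is refused whole. A call with a gripper value outside its range is refused whole. The fingers move at their own pace and stop on an object; "force" is the grip in N (left out, the last holds). Time passes only in rows, so rows that do not move let the fingers close, or fill a call up. It gives the time, the measured TCP pose, the force, the opening and the grip force at its end, in the units of the state.
- r.get_state(): the state, without advancing time (a new reading comes with each control period).
- vision.snapshot(name): name is "scene" or "top"; returns a dict with "image" (400x640x3 uint8, blue, green, red), "range_z" (400x640 float32, m along the optical axis (not along the pixel's ray), 0 where there is no reading), "K" (3x3 intrinsics, pixels), "cam_to_world" (4x4, takes a point from camera to world coordinates). Camera axes: x right, y up, looking along -z (the intrinsics and any distortion apply to the point x, -y, -z); pixel columns grow to the right and rows downward; lengths in m; the calibration is good to about 2 mm. A picture is of the moment at which its call begins.
- workorder.finish_job(): hands the job in; it is judged then, once.
The state is a dict: "clock": time; "q": joint angles; "qd": joint speeds; "joint_torque": joint torques, N m; "tool_pos": TCP position; "eef_rot": TCP orientation; "contact_force": force on the tool from outside, world axes, zero at the start; "moment": the same for the moment, N m; "opening": opening from 0.0 (shut) to 1.0 (fully open); "finger_force": force on a finger pad.
Only numpy, scipy, OpenCV 4.12 (cv2) and the standard library are available. Lean on these libraries where they do the work, as an engineer would, in place of code of your own. Each camera call takes 0.05 s, during which the arm holds its last target. There are 200 camera calls.

## Task

The rectangular slide rack has drip-dried: press down the sprung keeper of its peg until it stays down, lift the rack slightly and draw it off the end of the peg, and stand it upright in the shallow tray. Set it down rather than dropping it, and leave the round rack hanging on its own peg.

Things in the scene. Friction and masses are not known exactly. Their poses are not given: they have to be found in the camera images.
- slide_rack_grip (a point): Slide rack: grey, 0.2 kg, box basket 66x90x30 mm with glass slides under an upright handle plate (8 mm thick along x, 64 wide along y). Point: where to grip the plate across x, 165 mm above the basket's underside, 18 below the plate's top edge, 30 above its window (40 wide, 36 high). The peg runs through the window, whose upper edge rests on it: basket hangs 80 mm up. z up, x along the peg.
- peg_a_pad (a point): Top centre of the slide rack's peg keeper, a dark block 16 (x) by 18 mm standing 20 mm above the peg near its free end. z up, x along the peg to its post. Slides straight down 19 mm; over-centre spring: about 5 N to start, past half-way it snaps and stays down, else returns. Up, it does not fit the rack's window; down, it does if the rack is raised about 7 mm. The rack hangs 48 mm towards +x.
- tray_in (a point): Shallow steel tray, fixed, open on top, 220 mm (x) by 190 mm (y), 20 mm high, walls 4 mm. Point: centre of its inner floor, 4 mm above the bench; x and y along its sides, z up.
- round_rack_grip (a point): Bystander: a rack with the same plate but a round basket (70 mm across) on a second, equal peg; same point as on the slide rack. Both pegs: fixed level steel bar 18 mm wide, 22 high, top 215 mm above the bench, 105 long from post (25 mm square, no higher than 218) to free end, which is 11 mm beyond the keeper's centre; the post's face is 45 mm behind the plate.
Not all that is in view belongs to the job. Leave any purple look-alike of the part that bears slide_rack_grip alone.

How it is judged:
By the outcome, as a careful person would: the job done as asked, in the order asked, and still so for the second after the job is handed in, with the robot touching nothing.
It also fails if it takes over 48 s, if anything falls off the work surface, if the arm or the gripper's body presses on something with over 40 N, if the wrist force passes 120 N, or if a joint passes its speed limit or range.

## Working session

There is one attempt and no reset: what is moved stays moved. The work goes in short steps, Python scripts to look and compute and a tool call to move; the robot and the scene stay as the last step left them, time stands still between calls to the robot, and variables do not carry over. Pictures are saved under pics/ and viewed, at most 10 in all, crops included, and the job is handed in when it is done.

Besides the shell and the picture viewer there is one more tool, called after "Call:" in YAML: its name, and indented under it one key for each argument. drive_tool: Moves the arm, as the interface text tells. Its arguments: {"type":"object","properties":{"targets":{"type":"array","items":{"type":"object","properties":{"tx":{"type":"number"},"ty":{"type":"number"},"tz":{"type":"number"},"wx":{"type":"number"},"wy":{"type":"number"},"wz":{"type":"number"},"claw":{"type":"number"}}}},"force":{"type":"number"}},"required":["targets"]}

```bash
mkdir -p pics
cat > h.py <<'E'
import numpy as np, cv2
from plant import r, vision, workorder
def snap(n):
    s=vision.snapshot(n); K=s["K"]; z=s["range_z"]; v,u=np.mgrid[0:400,0:640]
    p=np.stack([(u-K[0,2])/K[0,0]*z,-(v-K[1,2])/K[1,1]*z,-z,np.ones_like(z)],-1)@s["cam_to_world"].T
    P=p[...,:3]; P[z==0]=np.nan
    return s,P
E
python3 - <<'E'
from h import *
for n in("scene","top"):
    s,P=snap(n); cv2.imwrite(f"pics/{n}0.png",s["image"]); np.save(f"pics/{n}0.npy",P); print(n,s["K"].tolist(),s["cam_to_world"].round(3).tolist(),[k for k in s])
st=r.get_state(); print(st,r.tip_reach)
E
```

```text
scene [[444.6820668843691, 0.0, 315.6748507261544], [0.0, 444.6820668843691, 202.66289588347638], [0.0, 0.0, 1.0]] [[-0.167, -0.759, 0.629, 1.322], [0.986, -0.132, 0.103, 0.059], [0.004, 0.637, 0.771, 1.031], [0.0, 0.0, 0.0, 1.0]] ['image', 'range_z', 'K', 'cam_to_world']
top [[428.7147152516865, 0.0, 319.8888214550547], [0.0, 428.7147152516865, 193.8495820688064], [0.0, 0.0, 1.0]] [[-0.027, 0.988, -0.154, 0.404], [-1.0, -0.026, 0.007, -0.074], [0.003, 0.154, 0.988, 1.424], [0.0, 0.0, 0.0, 1.0]] ['image', 'range_z', 'K', 'cam_to_world']
{'clock': 0.1, 'q': array([ 1.25978459,  0.68988891, -0.1945468 ,  1.56622515,  0.15728489,
        0.90250008, -0.21507248]), 'qd': array([ 0.0008326 , -0.00260336,  0.0019744 , -0.00277404,  0.00136682,
       -0.0022858 ,  0.0006378 ]), 'joint_torque': array([-2.63219983e-03, -5.28495204e+01, -1.27194431e+00, -1.53834754e+01,
       -5.27228834e-02,  1.98090740e-03,  6.09800713e-05]), 'tool_pos': array([ 0.21104047, -0.5876721 ,  0.22500188]), 'eef_rot': array([ 9.85164841e-01,  1.71608772e-01, -1.84617089e-04, -7.94308342e-04]), 'contact_force': array([-0.09187015, -0.20606078,  0.31889621]), 'moment': array([-0.04766536, -0.01370451, -0.02635179]), 'finger_force': 0.0, 'opening': 1.0019679429091481} 0.008
```

View pics/scene0.png

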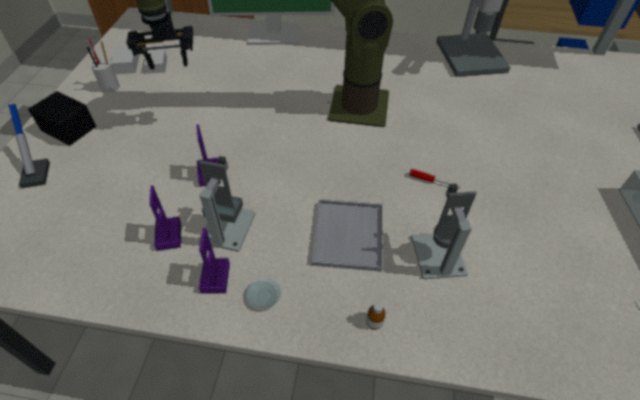

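View pics/top0.png

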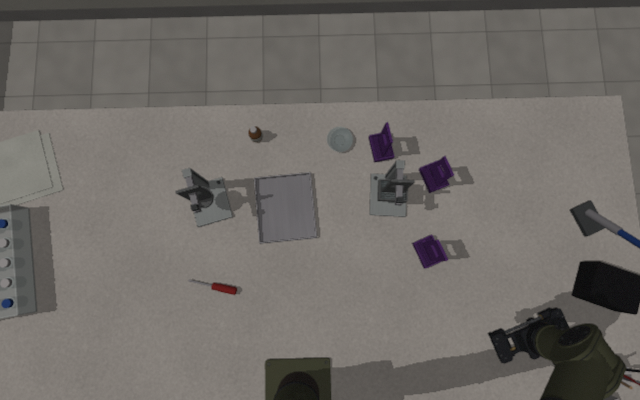

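Scene view: grey racks on pegs at about (218,190) and (455,215), with purple look-alikes at (208,160), (165,225) and (213,270), and the tray at (348,235). Top view: grey racks at (395,180) and (200,190), purple ones at (382,143), (436,174) and (430,251), and the tray at (287,208). I'll crop both grey racks to see which basket is rectangular.

Run:
```python
from h import *
a=cv2.imread("pics/top0.png");b=cv2.imread("pics/scene0.png")
f=lambda im,x,y:cv2.resize(im[y:y+75,x:x+100],(400,300),interpolation=cv2.INTER_CUBIC)
g=np.vstack([np.hstack([f(a,345,148),f(a,155,158)]),np.hstack([f(b,180,145),f(b,400,180)])])
g=cv2.convertScaleAbs(g,alpha=1.5)
cv2.imwrite("pics/crop0.png",g)
P=np.load("pics/top0.npy")
for n,(x,y,w,h) in dict(R=(365,155,50,65),L=(172,165,64,62)).items():
    Q=P[y:y+h,x:x+w].reshape(-1,3)
    for lo,hi in((.238,.30),(.222,.238),(.20,.222)):
        m=(Q[:,2]>lo)&(Q[:,2]<hi);q=Q[m]
        if len(q)<4: print(n,lo,len(q));continue
        print(n,lo,cv2.minAreaRect((q[:,:2]*1000).astype(np.float32)),len(q),q[:,2].max())
Q=P[165:250,245:330].reshape(-1,3);m=(Q[:,2]>.013)&(Q[:,2]<.03)
print("tray",cv2.minAreaRect((Q[m][:,:2]*1000).astype(np.float32)))
```

```text
R 0.238 ((607.32177734375, -303.227294921875), (56.169029235839844, 56.74423599243164), 56.733638763427734) 109 0.2692004959303975
R 0.222 ((588.6323852539062, -304.2320556640625), (62.3672981262207, 54.8422966003418), 80.57758331298828) 65 0.23796161390991433
R 0.2 ((621.3828735351562, -307.33642578125), (126.39287567138672, 60.1721305847168), 12.068814277648926) 281 0.22199951766574855
L 0.238 ((586.1419067382812, 279.0464782714844), (58.66371536254883, 63.22218322753906), 12.497600555419922) 126 0.27004174482586407
L 0.222 ((613.5230102539062, 284.19696044921875), (114.55589294433594, 57.528541564941406), 34.36114501953125) 78 0.23782867407613573
L 0.2 ((614.8585815429688, 283.70758056640625), (60.28139877319336, 126.755126953125), 88.07537078857422) 301 0.22195165907733228
tray ((584.0375366210938, 34.88719940185547), (220.8168487548828, 190.39419555664062), 4.078151226043701)
```

View pics/crop0.png

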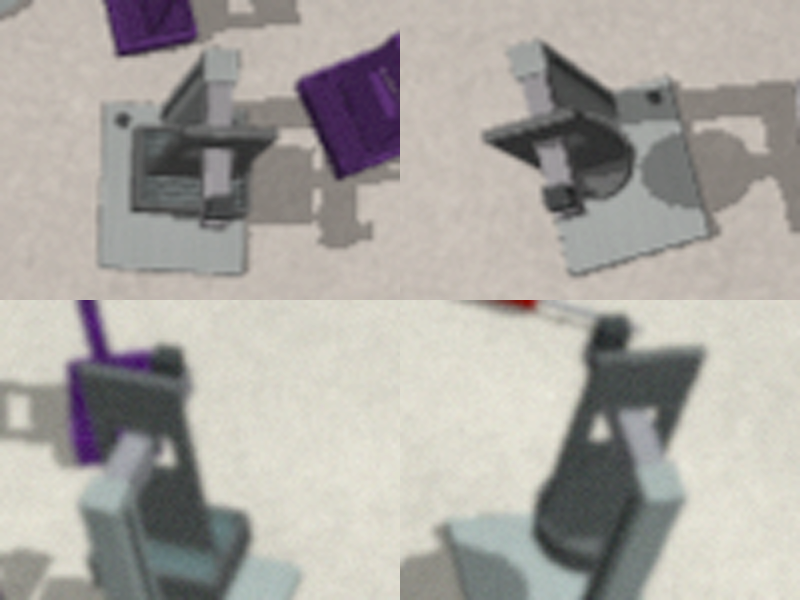

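The rectangular basket is on the right-hand rack in the top view (plate at (400,182), keeper (399,199), post (400,163)). The left one, around (200,190), has a round basket, so it's the bystander. Next I'll refine the poses.

Run:
```python
from h import *
P=np.load("pics/top0.npy");S=np.load("pics/scene0.npy")
def show(n,q): 
    c,(w,h),a=cv2.minAreaRect((q[:,:2]*1000).astype(np.float32)); print(n,len(q),q.mean(0).round(4),np.round(c,1),np.round((w,h),1),round(a,1),q.min(0).round(3),q.max(0).round(3))
def fil(Q,lo,hi,x0,x1,y0,y1):
    q=Q.reshape(-1,3);return q[(q[:,2]>lo)&(q[:,2]<hi)&(q[:,0]>x0)&(q[:,0]<x1)&(q[:,1]>y0)&(q[:,1]<y1)]
for n,A in(("top",P),("scene",S)):
    show(n+" plate",fil(A,.257,.275,.5,.7,-.36,-.25))
    show(n+" keeper",fil(A,.230,.240,.53,.585,-.36,-.25))
    q=fil(A,.210,.220,.54,.70,-.36,-.25);show(n+" peg",q)
    for x in np.arange(.55,.70,.012):
        t=q[abs(q[:,0]-x)<.006]
        if len(t):print(round(x,3),t.mean(0).round(4),t[:,1].min().round(4),t[:,1].max().round(4),len(t))
```

```text
top plate 74 [ 0.6166 -0.3095  0.2626] [ 617.4 -309.5] [60.9  9.4] 85.5 [ 0.611 -0.34   0.258] [ 0.621 -0.279  0.269]
top keeper 38 [ 0.569  -0.3059  0.2346] [ 569.4 -306.5] [18.2 17.1] 88.4 [ 0.561 -0.316  0.231] [ 0.578 -0.297  0.239]
top peg 227 [ 0.6358 -0.3105  0.2154] [ 622.4 -307.1] [124.4  59.9] 11.9 [ 0.56 -0.34  0.21] [ 0.686 -0.278  0.22 ]
0.562 [ 0.56   -0.3064  0.2166] -0.312 -0.3002 5
0.574 [ 0.5775 -0.3032  0.2157] -0.3097 -0.2968 2
0.586 [ 0.5869 -0.3077  0.2148] -0.3141 -0.2992 21
0.598 [ 0.5987 -0.3074  0.2149] -0.3152 -0.2999 26
0.61 [ 0.6111 -0.3081  0.2153] -0.3402 -0.278 33
0.622 [ 0.6198 -0.278   0.2176] -0.2782 -0.2779 2
0.634 [ 0.6357 -0.3113  0.2146] -0.3207 -0.3018 20
0.646 [ 0.6457 -0.3116  0.2151] -0.3206 -0.3026 27
0.658 [ 0.6582 -0.3132  0.2143] -0.3241 -0.3036 29
0.67 [ 0.6704 -0.3131  0.2165] -0.325 -0.3014 37
0.682 [ 0.6816 -0.3142  0.2165] -0.3251 -0.3017 25
scene plate 101 [ 0.6179 -0.3124  0.2619] [ 617.  -313.5] [66.4 12.9] 86.4 [ 0.609 -0.347  0.257] [ 0.625 -0.28   0.267]
scene keeper 41 [ 0.57   -0.3091  0.2341] [ 569.1 -309.1] [19.1 18.5] 86.7 [ 0.56  -0.319  0.23 ] [ 0.579 -0.3    0.238]
scene peg 255 [ 0.6491 -0.315   0.2155] [ 625.3 -312. ] [121.1  63.1] 12.4 [ 0.561 -0.346  0.21 ] [ 0.688 -0.282  0.22 ]
0.562 [ 0.5632 -0.3007  0.2143] -0.3018 -0.3001 4
0.574 [ 0.5702 -0.3017  0.2156] -0.302 -0.3011 4
0.61 [ 0.6156 -0.3459  0.2141] -0.3465 -0.3453 2
0.622 [ 0.6207 -0.312   0.2157] -0.344 -0.2816 62
0.634 [ 0.634  -0.3141  0.2149] -0.3238 -0.3055 29
0.646 [ 0.6459 -0.3151  0.2149] -0.3252 -0.3067 28
0.658 [ 0.6574 -0.3158  0.2154] -0.3274 -0.3065 29
0.67 [ 0.67   -0.3159  0.2168] -0.3292 -0.3049 38
0.682 [ 0.6825 -0.3184  0.2153] -0.3316 -0.306 59
```

Candidates for the part: grey rectangular rack at top px (400,182), which is the chosen one. The grey round rack at (200,190) is the bystander, and the purple look-alikes are at (382,143), (436,174) and (430,251). Moving above the keeper with the gripper closed.

Call:
drive_tool:
  targets:
    - {"tz": 0.8,"claw": -1}
    - {"tz": 0.8,"tx": 0.4,"ty": 0.3,"wz": 0.07,"claw": -1}
    - {"tz": 0.8,"tx": 0.75,"ty": 0.6,"wz": 0.07,"claw": -1}
    - {"tx": 0.75,"ty": 0.6,"wz": 0.07,"claw": -1}
    - {"tx": 0.75,"ty": 0.6,"wz": 0.07,"claw": -1}
    - {"tx": 0.75,"ty": 0.6,"wz": 0.07,"claw": -1}
    - {"tx": 0.75,"ty": 0.6,"wz": 0.07,"claw": -1}
    - {"tx": 0.75,"ty": 0.6,"wz": 0.07,"claw": -1}

```text
validation failed for argument at $.ta...
```

Call:
drive_tool:
  targets:
    - {"tx": 0.75,"ty": 0.6,"wz": 0.07,"claw": -1}
    - {"tx": 0.75,"ty": 0.6,"wz": 0.07,"claw": -1}
    - {"tx": 0.75,"ty": 0.6,"wz": 0.07,"claw": -1}
    - {"tx": 0.75,"ty": 0.6,"wz": 0.07,"claw": -1}
    - {"tx": 0.75,"ty": 0.6,"wz": 0.07,"claw": -1}
    - {"tx": 0.75,"ty": 0.6,"wz": 0.07,"claw": -1}
    - {"tx": 0.75,"ty": 0.6,"wz": 0.07,"claw": -1}
    - {"tx": 0.7,"ty": 0.6,"wz": 0.07,"claw": -1}

```text
validation failed for argument at $.ta...
```

Run:
```python
from h import *
from scipy.spatial.transform import Rotation as R
s=r.get_state(); Rm=R.from_quat(s["eef_rot"]).as_matrix()
print(s["tool_pos"],"y ang",np.degrees(np.arctan2(Rm[1,1],Rm[0,1])),Rm[:,2].round(3),s["q"].round(2),s["opening"],s["contact_force"])
P=np.load("pics/top0.npy");im=cv2.imread("pics/top0.png").astype(int)
m=((im[...,0]-im[...,1]>25)&(im[...,2]-im[...,1]>8)).astype(np.uint8)
n,l,st,c=cv2.connectedComponentsWithStats(m)
for i in range(1,n):
    if st[i,4]>80:
        q=P[l==i];print(c[i].round(),np.nanmin(q,0).round(3),np.nanmax(q,0).round(3))
```

```text
[ 0.21104047 -0.5876721   0.22500188] y ang -70.2372583399541 [-0.001  0.002 -1.   ] [ 1.26  0.69 -0.19  1.57  0.16  0.9  -0.22] 1.0019679429091481 [-0.09187015 -0.20606078  0.31889621]
[382. 144.] [ 0.731 -0.332 -0.002] [ 0.823 -0.254  0.19 ]
[437. 174.] [ 0.625 -0.507 -0.006] [ 0.72  -0.42   0.189]
[430. 251.] [ 0.374 -0.492 -0.004] [ 0.477 -0.383  0.19 ]
```

Call:
drive_tool:
  targets:
    - {"tx": 0,"ty": 0,"tz": 0.8,"wx": 0,"wy": 0,"wz": 0,"claw": -1}
    - {"tx": 0.4,"ty": 0.3,"tz": 0.8,"wx": 0,"wy": 0,"wz": 0.07,"claw": -1}
    - {"tx": 0.75,"ty": 0.6,"tz": 0.8,"wx": 0,"wy": 0,"wz": 0.07,"claw": -1}
    - {"tx": 0.75,"ty": 0.6,"tz": 0,"wx": 0,"wy": 0,"wz": 0.07,"claw": -1}
    - {"tx": 0.75,"ty": 0.6,"tz": 0,"wx": 0,"wy": 0,"wz": 0.07,"claw": -1}
    - {"tx": 0.75,"ty": 0.6,"tz": 0,"wx": 0,"wy": 0,"wz": 0.07,"claw": -1}
    - {"tx": 0.75,"ty": 0.6,"tz": 0,"wx": 0,"wy": 0,"wz": 0.07,"claw": -1}
    - {"tx": 0.75,"ty": 0.6,"tz": 0,"wx": 0,"wy": 0,"wz": 0.07,"claw": -1}

```text
clock: 0.9
tool_pos: [0.3588, -0.4702, 0.2974]
eef_rot: [0.909, 0.417, -0.0, -0.0]
contact_force: [0.7, -0.0, -0.2]
opening: 0.299
finger_force: 0.0
```

Call:
drive_tool:
  targets:
    - {"tx": 0.9,"ty": 0.7,"tz": 0,"wx": 0,"wy": 0,"wz": 0.08,"claw": -1}
    - {"tx": 0.9,"ty": 0.7,"tz": 0,"wx": 0,"wy": 0,"wz": 0.08,"claw": -1}
    - {"tx": 0.9,"ty": 0.7,"tz": 0,"wx": 0,"wy": 0,"wz": 0.08,"claw": -1}
    - {"tx": 0.9,"ty": 0.7,"tz": 0,"wx": 0,"wy": 0,"wz": 0.08,"claw": -1}
    - {"tx": 0.9,"ty": 0.7,"tz": 0,"wx": 0,"wy": 0,"wz": 0.08,"claw": -1}
    - {"tx": 0.9,"ty": 0.7,"tz": 0,"wx": 0,"wy": 0,"wz": 0.08,"claw": -1}
    - {"tx": 0.9,"ty": 0.7,"tz": 0,"wx": 0,"wy": 0,"wz": 0.08,"claw": -1}
    - {"tx": 0.7,"ty": 0.5,"tz": 0,"wx": 0,"wy": 0,"wz": 0.05,"claw": -1}

```text
clock: 1.7
tool_pos: [0.5697, -0.3069, 0.2973]
eef_rot: [0.731, 0.682, 0.0, -0.001]
contact_force: [0.1, 0.3, -1.0]
opening: 0.0
finger_force: 0.0
```

```bash
cat > st.py <<'E'
from h import *
from scipy.spatial.transform import Rotation as R
def st():
    s=r.get_state(); Rm=R.from_quat(s["eef_rot"]).as_matrix()
    print(s["tool_pos"].round(4),"y ang",np.degrees(np.arctan2(Rm[1,1],Rm[0,1])).round(2),Rm[:,2].round(3),s["q"].round(2),round(s["opening"],3),s["contact_force"].round(2))
E
python3 -c "
from st import *
st()
s,P=snap('scene'); cv2.imwrite('pics/s1.png',cv2.resize(s['image'][100:280,140:320],(600,600)))"
```

```text
[ 0.5697 -0.3069  0.2973] y ang -3.96 [-0.     0.001 -1.   ] [ 0.68  0.68 -0.51  1.39  0.34  1.16  0.07] 0.0 [ 0.1   0.32 -1.05]
```

View pics/s1.png

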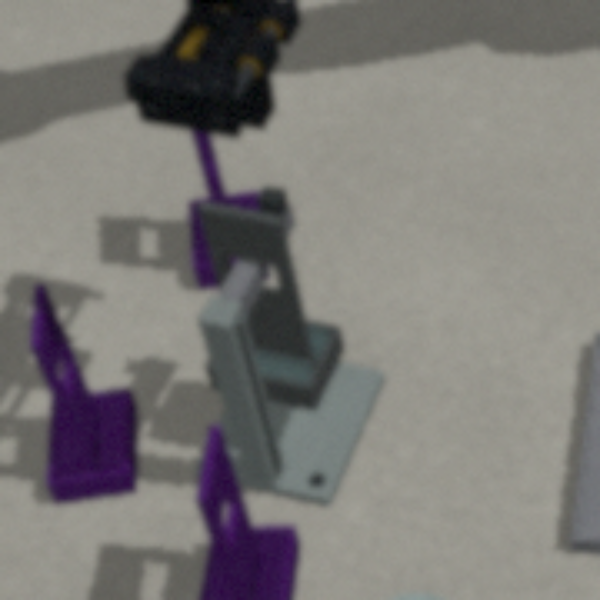

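Run:
```python
from st import *
for n in("scene","top"):
    s,P=snap(n)
    T=np.linalg.inv(s["cam_to_world"]);K=s["K"]
    for p in([.5697,-.3069,.2893],[.5695,-.3075,.2345]):
        c=T@np.r_[p,1];print(n,K[0,2]+K[0,0]*c[0]/-c[2],K[1,2]+K[1,1]*-c[1]/-c[2])
    q=P.reshape(-1,3);q=q[(abs(q[:,0]-.57)<.12)&(abs(q[:,1]+.307)<.12)]
    for a in(.283,.3,.33,.36):
        t=q[(q[:,2]>a)&(q[:,2]<a+.03)]
        if len(t):print(a,len(t),t.min(0).round(3),t.max(0).round(3))
```

```text
scene 218.11899107376377 142.29508717432935
scene 221.48297022818252 158.2730057937777
0.283 5 [ 0.563 -0.295  0.31 ] [ 0.584 -0.293  0.313]
0.3 62 [ 0.56  -0.308  0.31 ] [ 0.59  -0.291  0.33 ]
0.33 71 [ 0.56  -0.306  0.33 ] [ 0.592 -0.292  0.358]
0.36 297 [ 0.492 -0.343  0.36 ] [ 0.662 -0.263  0.39 ]
top 404.0158269433656 195.81351199151928
top 400.3847008025143 198.80119652750378
0.36 64 [ 0.489 -0.286  0.378] [ 0.657 -0.262  0.39 ]
```

Call:
drive_tool:
  targets:
    - {"tx": 0,"ty": 0,"tz": -0.5,"wx": 0,"wy": 0,"wz": 0,"claw": -1}
    - {"tx": 0,"ty": 0,"tz": -0.5,"wx": 0,"wy": 0,"wz": 0,"claw": -1}
    - {"tx": 0,"ty": 0,"tz": -0.4,"wx": 0,"wy": 0,"wz": 0,"claw": -1}
    - {"tx": 0,"ty": 0,"tz": -0.2,"wx": 0,"wy": 0,"wz": 0,"claw": -1}
    - {"tx": 0,"ty": 0,"tz": -0.1,"wx": 0,"wy": 0,"wz": 0,"claw": -1}
    - {"tx": 0,"ty": 0,"tz": -0.1,"wx": 0,"wy": 0,"wz": 0,"claw": -1}
    - {"tx": 0,"ty": 0,"tz": -0.1,"wx": 0,"wy": 0,"wz": 0,"claw": -1}
    - {"tx": 0,"ty": 0,"tz": 0,"wx": 0,"wy": 0,"wz": 0,"claw": -1}

```text
clock: 2.65
tool_pos: [0.5683, -0.3092, 0.2407]
eef_rot: [0.733, 0.68, -0.0, 0.0]
contact_force: [0.5, 1.3, -0.1]
opening: 0.002
finger_force: 0.0
```

Call:
drive_tool:
  targets:
    - {"tx": 0,"ty": 0,"tz": -0.1,"wx": 0,"wy": 0,"wz": 0,"claw": -1}
    - {"tx": 0,"ty": 0,"tz": -0.1,"wx": 0,"wy": 0,"wz": 0,"claw": -1}
    - {"tx": 0,"ty": 0,"tz": -0.1,"wx": 0,"wy": 0,"wz": 0,"claw": -1}
    - {"tx": 0,"ty": 0,"tz": -0.1,"wx": 0,"wy": 0,"wz": 0,"claw": -1}
    - {"tx": 0,"ty": 0,"tz": -0.05,"wx": 0,"wy": 0,"wz": 0,"claw": -1}
    - {"tx": 0,"ty": 0,"tz": -0.05,"wx": 0,"wy": 0,"wz": 0,"claw": -1}
    - {"tx": 0,"ty": 0,"tz": 0,"wx": 0,"wy": 0,"wz": 0,"claw": -1}
    - {"tx": 0,"ty": 0,"tz": 0,"wx": 0,"wy": 0,"wz": 0,"claw": -1}

```text
clock: 3.45
tool_pos: [0.5683, -0.3093, 0.2258]
eef_rot: [0.733, 0.68, 0.0, 0.0]
contact_force: [0.1, 0.9, 0.0]
opening: -0.004
finger_force: 0.0
```

Call:
drive_tool:
  targets:
    - {"tx": 0,"ty": 0,"tz": -0.05,"wx": 0,"wy": 0,"wz": 0,"claw": -1}
    - {"tx": 0,"ty": 0,"tz": 0,"wx": 0,"wy": 0,"wz": 0,"claw": -1}
    - {"tx": 0,"ty": 0,"tz": 0.5,"wx": 0,"wy": 0,"wz": 0,"claw": -1}
    - {"tx": 0,"ty": 0,"tz": 0.7,"wx": 0,"wy": 0,"wz": 0,"claw": -1}
    - {"tx": 0,"ty": 0,"tz": 0.7,"wx": 0,"wy": 0,"wz": 0,"claw": -1}
    - {"tx": 0,"ty": 0,"tz": 0.7,"wx": 0,"wy": 0,"wz": 0,"claw": -1}
    - {"tx": 0,"ty": 0,"tz": 0,"wx": 0,"wy": 0,"wz": 0,"claw": 0.2}
    - {"tx": 0,"ty": 0,"tz": 0,"wx": 0,"wy": 0,"wz": 0,"claw": 0.2}

```text
clock: 4.25
tool_pos: [0.5682, -0.3092, 0.3021]
eef_rot: [0.733, 0.68, -0.0, 0.0]
contact_force: [-0.2, 0.1, 0.3]
opening: 0.163
finger_force: 0.0
```

Run:
```python
from st import *
st()
s,P=snap("scene");im=s["image"][130:230,180:300]
cv2.imwrite("pics/s2.png",cv2.convertScaleAbs(cv2.resize(im,(720,600),interpolation=cv2.INTER_CUBIC),alpha=1.4))
q=P.reshape(-1,3);q=q[(abs(q[:,0]-.5695)<.014)&(abs(q[:,1]+.3085)<.012)&(q[:,2]>.19)&(q[:,2]<.26)]
print(len(q),np.sort(q[:,2]).round(3)[-30:])
```

```text
[ 0.5682 -0.3092  0.3021] y ang -4.24 [ 0. -0. -1.] [ 0.69  0.68 -0.51  1.38  0.34  1.17  0.07] 0.163 [-0.21  0.06  0.3 ]
89 [0.233 0.234 0.234 0.234 0.234 0.234 0.234 0.235 0.235 0.235 0.235 0.235
 0.235 0.235 0.235 0.235 0.236 0.236 0.236 0.236 0.236 0.236 0.236 0.236
 0.237 0.237 0.237 0.237 0.237 0.239]
```

View pics/s2.png

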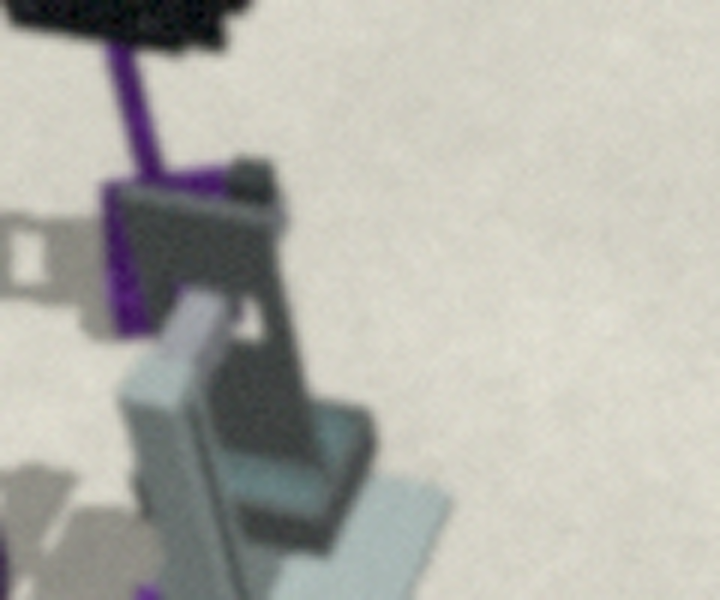

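The picture shows the keeper still up, its top at crop (250,165) and z≈0.235, and the black gripper ending at about crop (180,45). The fingertips sit higher than I assumed, so I'll measure them.

Run:
```python
from st import *
s,P=snap("scene")
q=P.reshape(-1,3);q=q[(abs(q[:,0]-.568)<.09)&(abs(q[:,1]+.309)<.06)&(q[:,2]>.27)]
for a in np.arange(.28,.42,.008):
    t=q[(q[:,2]>a)&(q[:,2]<=a+.008)]
    if len(t):print(a.round(3),len(t),t.min(0).round(3),t.max(0).round(3))
print(r.tip_reach,[x for x in dir(r) if x[0]!='_'])
cv2.imwrite("pics/s3.png",cv2.convertScaleAbs(cv2.resize(s["image"][60:180,160:280],(600,600),interpolation=cv2.INTER_CUBIC),alpha=2.5,beta=20))
```

```text
0.312 14 [ 0.552 -0.313  0.312] [ 0.589 -0.298  0.32 ]
0.32 41 [ 0.545 -0.311  0.32 ] [ 0.593 -0.298  0.328]
0.328 31 [ 0.545 -0.311  0.329] [ 0.592 -0.298  0.336]
0.336 27 [ 0.548 -0.309  0.336] [ 0.594 -0.298  0.344]
0.344 12 [ 0.548 -0.308  0.345] [ 0.594 -0.297  0.351]
0.352 14 [ 0.581 -0.308  0.352] [ 0.595 -0.3    0.359]
0.36 4 [ 0.587 -0.302  0.36 ] [ 0.596 -0.301  0.364]
0.368 2 [ 0.55  -0.306  0.373] [ 0.552 -0.304  0.374]
0.376 92 [ 0.489 -0.349  0.376] [ 0.656 -0.27   0.384]
0.384 168 [ 0.485 -0.35   0.384] [ 0.657 -0.269  0.392]
0.392 211 [ 0.487 -0.349  0.392] [ 0.656 -0.27   0.4  ]
0.4 234 [ 0.478 -0.351  0.4  ] [ 0.658 -0.269  0.408]
0.408 139 [ 0.479 -0.348  0.408] [ 0.658 -0.268  0.416]
0.416 654 [ 0.478 -0.349  0.416] [ 0.658 -0.269  0.424]
0.008 ['Unreachable', 'get_state', 'tip_reach']
```

View pics/s3.png

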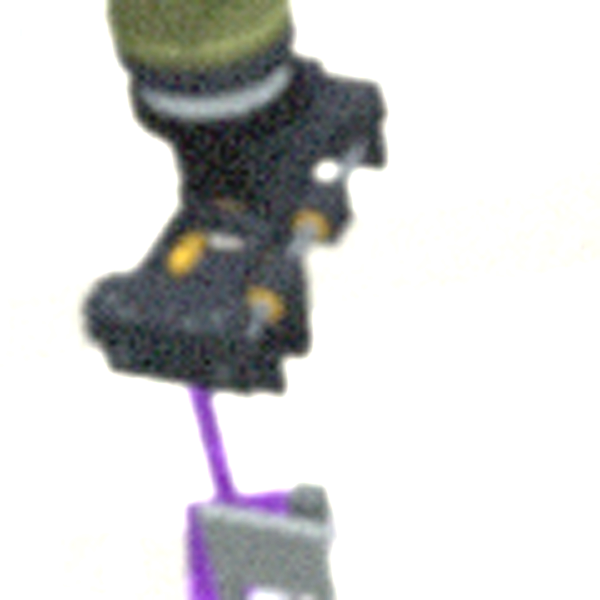

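The measured tips and body sit about 18 mm higher than the reported TCP implies. I'll go down again, guided by force.

Call:
drive_tool:
  targets:
    - {"tx": 0,"ty": 0,"tz": -0.7,"wx": 0,"wy": 0,"wz": 0,"claw": -1}
    - {"tx": 0,"ty": 0,"tz": -0.7,"wx": 0,"wy": 0,"wz": 0,"claw": -1}
    - {"tx": 0,"ty": 0,"tz": -0.7,"wx": 0,"wy": 0,"wz": 0,"claw": -1}
    - {"tx": 0,"ty": 0,"tz": -0.4,"wx": 0,"wy": 0,"wz": 0,"claw": -1}
    - {"tx": 0,"ty": 0,"tz": -0.1,"wx": 0,"wy": 0,"wz": 0,"claw": -1}
    - {"tx": 0,"ty": 0,"tz": -0.1,"wx": 0,"wy": 0,"wz": 0,"claw": -1}
    - {"tx": 0,"ty": 0,"tz": -0.05,"wx": 0,"wy": 0,"wz": 0,"claw": -1}
    - {"tx": 0,"ty": 0,"tz": 0,"wx": 0,"wy": 0,"wz": 0,"claw": -1}

```text
clock: 5.15
tool_pos: [0.5681, -0.3092, 0.2204]
eef_rot: [0.733, 0.68, -0.0, 0.0]
contact_force: [-3.7, 1.2, 3.8]
opening: 0.007
finger_force: 2.1
```

Call:
drive_tool:
  targets:
    - {"tx": 0,"ty": 0,"tz": -0.1,"wx": 0,"wy": 0,"wz": 0,"claw": -1}
    - {"tx": 0,"ty": 0,"tz": -0.1,"wx": 0,"wy": 0,"wz": 0,"claw": -1}
    - {"tx": 0,"ty": 0,"tz": 0,"wx": 0,"wy": 0,"wz": 0,"claw": -1}
    - {"tx": 0,"ty": 0,"tz": 0,"wx": 0,"wy": 0,"wz": 0,"claw": -1}
    - {"tx": 0,"ty": 0,"tz": 0,"wx": 0,"wy": 0,"wz": 0,"claw": -1}
    - {"tx": 0,"ty": 0,"tz": 0,"wx": 0,"wy": 0,"wz": 0,"claw": -1}
    - {"tx": 0,"ty": 0,"tz": 0,"wx": 0,"wy": 0,"wz": 0,"claw": -1}
    - {"tx": 0,"ty": 0,"tz": 0,"wx": 0,"wy": 0,"wz": 0,"claw": -1}

```text
clock: 5.95
tool_pos: [0.5684, -0.3093, 0.2138]
eef_rot: [0.733, 0.68, 0.0, 0.0]
contact_force: [0.9, 0.0, 0.6]
opening: 0.003
finger_force: 0.0
```

Call:
drive_tool:
  targets:
    - {"tx": 0,"ty": 0,"tz": -0.1,"wx": 0,"wy": 0,"wz": 0,"claw": -1}
    - {"tx": 0,"ty": 0,"tz": -0.1,"wx": 0,"wy": 0,"wz": 0,"claw": -1}
    - {"tx": 0,"ty": 0,"tz": -0.1,"wx": 0,"wy": 0,"wz": 0,"claw": -1}
    - {"tx": 0,"ty": 0,"tz": 0,"wx": 0,"wy": 0,"wz": 0,"claw": -1}
    - {"tx": 0,"ty": 0,"tz": 0,"wx": 0,"wy": 0,"wz": 0,"claw": -1}
    - {"tx": 0,"ty": 0,"tz": 0,"wx": 0,"wy": 0,"wz": 0,"claw": -1}
    - {"tx": 0,"ty": 0,"tz": 0,"wx": 0,"wy": 0,"wz": 0,"claw": -1}
    - {"tx": 0,"ty": 0,"tz": 0,"wx": 0,"wy": 0,"wz": 0,"claw": -1}

```text
clock: 6.75
tool_pos: [0.5683, -0.3093, 0.2049]
eef_rot: [0.733, 0.68, 0.0, 0.0]
contact_force: [-0.6, -0.4, 0.1]
opening: 0.007
finger_force: 0.0
```

Run:
```python
from st import *
s,P=snap("scene")
q=P.reshape(-1,3);q=q[(abs(q[:,0]-.568)<.03)&(abs(q[:,1]+.309)<.025)&(q[:,2]>.19)]
for a in np.arange(.19,.30,.006):
    t=q[(q[:,2]>a)&(q[:,2]<=a+.006)]
    if len(t):print(a.round(3),len(t),t.min(0).round(3),t.max(0).round(3))
st()
cv2.imwrite("pics/s4.png",cv2.convertScaleAbs(cv2.resize(s["image"][110:210,180:280],(600,600),interpolation=cv2.INTER_CUBIC),alpha=2.3,beta=10))
```

```text
0.19 2 [ 0.568 -0.302  0.195] [ 0.571 -0.301  0.195]
0.196 3 [ 0.56  -0.301  0.198] [ 0.564 -0.3    0.201]
0.202 7 [ 0.557 -0.302  0.203] [ 0.573 -0.3    0.207]
0.208 5 [ 0.564 -0.302  0.208] [ 0.571 -0.301  0.213]
0.214 4 [ 0.559 -0.302  0.215] [ 0.569 -0.301  0.216]
0.22 10 [ 0.556 -0.303  0.221] [ 0.576 -0.299  0.226]
0.226 13 [ 0.56  -0.315  0.227] [ 0.584 -0.299  0.232]
0.232 19 [ 0.558 -0.314  0.233] [ 0.584 -0.299  0.238]
0.238 15 [ 0.555 -0.311  0.239] [ 0.585 -0.299  0.243]
0.244 13 [ 0.564 -0.311  0.244] [ 0.585 -0.3    0.25 ]
0.25 8 [ 0.571 -0.307  0.25 ] [ 0.585 -0.3    0.256]
0.256 5 [ 0.579 -0.305  0.256] [ 0.587 -0.3    0.261]
0.262 2 [ 0.579 -0.301  0.262] [ 0.582 -0.3    0.263]
0.286 7 [ 0.559 -0.326  0.286] [ 0.597 -0.284  0.292]
0.292 8 [ 0.559 -0.328  0.293] [ 0.598 -0.285  0.297]
0.298 26 [ 0.561 -0.329  0.298] [ 0.598 -0.285  0.304]
[ 0.5683 -0.3092  0.2049] y ang -4.24 [ 0. -0. -1.] [ 0.68  0.77 -0.47  1.51  0.4   0.96  0.01] 0.007 [-0.28 -0.12  0.22]
```

View pics/s4.png

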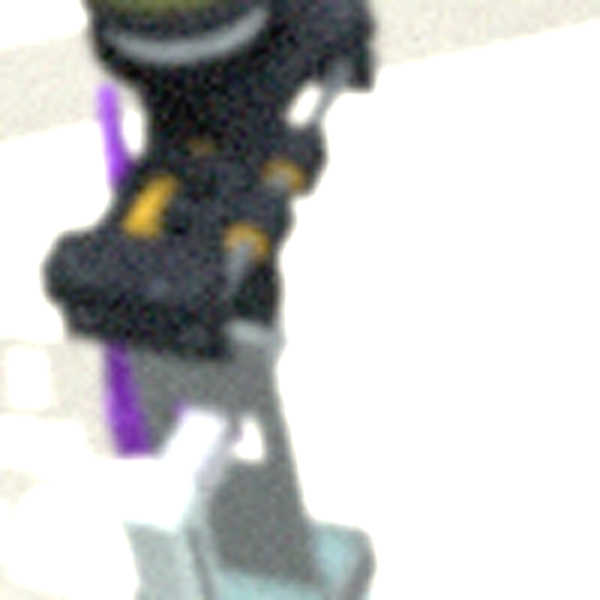

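The gripper body (crop (150,330)) is clear above the plate, and the tips are at about z 0.22 over the keeper. The force dropped, so it probably snapped. I'll lift and check by depth.

Call:
drive_tool:
  targets:
    - {"tx": 0,"ty": 0,"tz": 0.5,"wx": 0,"wy": 0,"wz": 0,"claw": -1}
    - {"tx": 0,"ty": 0,"tz": 0.7,"wx": 0,"wy": 0,"wz": 0,"claw": -1}
    - {"tx": 0,"ty": 0,"tz": 0.8,"wx": 0,"wy": 0,"wz": 0,"claw": -0.2}
    - {"tx": 0.1,"ty": 0,"tz": 0.8,"wx": 0,"wy": 0,"wz": 0,"claw": -0.2}
    - {"tx": 0.5,"ty": -0.03,"tz": 0.3,"wx": 0,"wy": 0,"wz": 0,"claw": -0.2}
    - {"tx": 0.5,"ty": -0.03,"tz": 0,"wx": 0,"wy": 0,"wz": 0,"claw": -0.2}
    - {"tx": 0.5,"ty": -0.03,"tz": 0,"wx": 0,"wy": 0,"wz": 0,"claw": -0.2}
    - {"tx": 0,"ty": 0,"tz": 0,"wx": 0,"wy": 0,"wz": 0,"claw": -0.2}

```text
clock: 7.6
tool_pos: [0.6177, -0.3111, 0.2974]
eef_rot: [0.732, 0.681, 0.001, 0.0]
contact_force: [0.2, 0.2, -0.4]
opening: 0.401
finger_force: 0.0
```

Run:
```python
from st import *
st()
for n in("scene","top"):
    s,P=snap(n)
    q=P.reshape(-1,3);q=q[(abs(q[:,0]-.5695)<.014)&(abs(q[:,1]+.3085)<.012)&(q[:,2]>.19)&(q[:,2]<.26)]
    print(len(q),np.sort(q[:,2]).round(3)[-30:])
    q=P.reshape(-1,3);q=q[(abs(q[:,0]-.617)<.08)&(abs(q[:,1]+.31)<.06)&(q[:,2]>.25)]
    for a in np.arange(.25,.38,.01):
        t=q[(q[:,2]>a)&(q[:,2]<=a+.01)]
        if len(t):print(a.round(3),len(t),t.min(0).round(3),t.max(0).round(3))
```

```text
[ 0.6177 -0.3111  0.2974] y ang -4.18 [ 0.001  0.001 -1.   ] [ 0.63  0.75 -0.49  1.23  0.35  1.24  0.06] 0.401 [ 0.16  0.16 -0.35]
44 [0.211 0.212 0.212 0.213 0.213 0.213 0.214 0.214 0.214 0.214 0.214 0.214
 0.215 0.215 0.216 0.216 0.216 0.216 0.216 0.216 0.216 0.216 0.216 0.217
 0.218 0.218 0.218 0.218 0.22  0.22 ]
0.25 71 [ 0.615 -0.345  0.25 ] [ 0.624 -0.282  0.26 ]
0.26 81 [ 0.61  -0.346  0.26 ] [ 0.624 -0.282  0.266]
0.31 36 [ 0.587 -0.317  0.31 ] [ 0.649 -0.3    0.32 ]
0.32 40 [ 0.587 -0.31   0.32 ] [ 0.653 -0.299  0.33 ]
0.33 33 [ 0.585 -0.309  0.33 ] [ 0.652 -0.298  0.34 ]
0.34 31 [ 0.585 -0.309  0.34 ] [ 0.653 -0.299  0.35 ]
0.35 34 [ 0.584 -0.32   0.351] [ 0.654 -0.299  0.36 ]
0.36 11 [ 0.588 -0.316  0.36 ] [ 0.594 -0.298  0.369]
0.37 34 [ 0.538 -0.31   0.37 ] [ 0.697 -0.272  0.38 ]
31 [0.204 0.205 0.205 0.206 0.208 0.209 0.21  0.211 0.211 0.212 0.213 0.213
 0.213 0.214 0.215 0.215 0.215 0.215 0.215 0.215 0.216 0.216 0.217 0.217
 0.217 0.218 0.218 0.218 0.218 0.219]
0.25 6 [ 0.614 -0.296  0.251] [ 0.622 -0.286  0.259]
0.26 20 [ 0.615 -0.304  0.26 ] [ 0.622 -0.279  0.269]
0.37 4 [ 0.568 -0.322  0.376] [ 0.697 -0.273  0.38 ]
```

The keeper is down and staying there (top at z≈0.216). Contact puts the tips at about TCP+13 mm, so the grip needs TCP z≈0.214.

Call:
drive_tool:
  targets:
    - {"tx": 0,"ty": 0,"tz": -0.6,"wx": 0,"wy": 0,"wz": 0,"claw": -0.2}
    - {"tx": 0,"ty": 0,"tz": -0.6,"wx": 0,"wy": 0,"wz": 0,"claw": -0.2}
    - {"tx": 0,"ty": 0,"tz": -0.6,"wx": 0,"wy": 0,"wz": 0,"claw": -0.2}
    - {"tx": 0,"ty": 0,"tz": -0.5,"wx": 0,"wy": 0,"wz": 0,"claw": -0.2}
    - {"tx": 0,"ty": 0,"tz": -0.3,"wx": 0,"wy": 0,"wz": 0,"claw": -0.2}
    - {"tx": 0,"ty": 0,"tz": -0.15,"wx": 0,"wy": 0,"wz": 0,"claw": -0.2}
    - {"tx": 0,"ty": 0,"tz": 0,"wx": 0,"wy": 0,"wz": 0,"claw": -0.2}
    - {"tx": 0,"ty": 0,"tz": 0,"wx": 0,"wy": 0,"wz": 0,"claw": -0.2}

```text
clock: 8.5
tool_pos: [0.6166, -0.3121, 0.216]
eef_rot: [0.733, 0.68, 0.0, 0.001]
contact_force: [0.8, 0.2, 0.3]
opening: 0.398
finger_force: 0.0
```

Call:
drive_tool:
  force: 25
  targets:
    - {"tx": 0,"ty": 0,"tz": 0,"wx": 0,"wy": 0,"wz": 0,"claw": -0.6}
    - {"tx": 0,"ty": 0,"tz": 0,"wx": 0,"wy": 0,"wz": 0,"claw": -0.7}
    - {"tx": 0,"ty": 0,"tz": 0,"wx": 0,"wy": 0,"wz": 0,"claw": -0.8}
    - {"tx": 0,"ty": 0,"tz": 0,"wx": 0,"wy": 0,"wz": 0,"claw": -1}
    - {"tx": 0,"ty": 0,"tz": 0,"wx": 0,"wy": 0,"wz": 0,"claw": -1}
    - {"tx": 0,"ty": 0,"tz": 0,"wx": 0,"wy": 0,"wz": 0,"claw": -1}
    - {"tx": 0,"ty": 0,"tz": 0,"wx": 0,"wy": 0,"wz": 0,"claw": -1}
    - {"tx": 0,"ty": 0,"tz": 0,"wx": 0,"wy": 0,"wz": 0,"claw": -1}

```text
clock: 9.3
tool_pos: [0.6165, -0.3119, 0.2155]
eef_rot: [0.733, 0.68, 0.0, 0.0]
contact_force: [0.0, -0.7, 2.0]
opening: 0.086
finger_force: 25.0
```

Call:
drive_tool:
  targets:
    - {"tx": 0,"ty": 0,"tz": 0.1,"wx": 0,"wy": 0,"wz": 0,"claw": -1}
    - {"tx": 0,"ty": 0,"tz": 0.1,"wx": 0,"wy": 0,"wz": 0,"claw": -1}
    - {"tx": 0,"ty": 0,"tz": 0.06,"wx": 0,"wy": 0,"wz": 0,"claw": -1}
    - {"tx": 0,"ty": 0,"tz": 0,"wx": 0,"wy": 0,"wz": 0,"claw": -1}
    - {"tx": 0,"ty": 0,"tz": 0,"wx": 0,"wy": 0,"wz": 0,"claw": -1}
    - {"tx": -0.2,"ty": 0.014,"tz": 0,"wx": 0,"wy": 0,"wz": 0,"claw": -1}
    - {"tx": -0.2,"ty": 0.014,"tz": 0,"wx": 0,"wy": 0,"wz": 0,"claw": -1}
    - {"tx": 0,"ty": 0,"tz": 0,"wx": 0,"wy": 0,"wz": 0,"claw": -1}

```text
clock: 10.1
tool_pos: [0.6029, -0.3115, 0.223]
eef_rot: [0.733, 0.68, -0.001, -0.0]
contact_force: [1.1, -0.2, -1.9]
opening: 0.086
finger_force: 25.0
```

Call:
drive_tool:
  targets:
    - {"tx": -0.2,"ty": 0.014,"tz": 0,"wx": 0,"wy": 0,"wz": 0,"claw": -1}
    - {"tx": -0.2,"ty": 0.014,"tz": 0,"wx": 0,"wy": 0,"wz": 0,"claw": -1}
    - {"tx": -0.2,"ty": 0.014,"tz": 0,"wx": 0,"wy": 0,"wz": 0,"claw": -1}
    - {"tx": -0.2,"ty": 0.014,"tz": 0,"wx": 0,"wy": 0,"wz": 0,"claw": -1}
    - {"tx": -0.2,"ty": 0.014,"tz": 0,"wx": 0,"wy": 0,"wz": 0,"claw": -1}
    - {"tx": -0.2,"ty": 0.014,"tz": 0,"wx": 0,"wy": 0,"wz": 0,"claw": -1}
    - {"tx": 0,"ty": 0,"tz": 0,"wx": 0,"wy": 0,"wz": 0,"claw": -1}
    - {"tx": 0,"ty": 0,"tz": 0,"wx": 0,"wy": 0,"wz": 0,"claw": -1}

```text
clock: 10.9
tool_pos: [0.5683, -0.3086, 0.2232]
eef_rot: [0.733, 0.68, 0.0, 0.0]
contact_force: [0.2, 0.5, -0.8]
opening: 0.088
finger_force: 25.0
```

Passing over the keeper freely, so I'll keep going past the free end.

Call:
drive_tool:
  targets:
    - {"tx": -0.2,"ty": 0.014,"tz": 0,"wx": 0,"wy": 0,"wz": 0,"claw": -1}
    - {"tx": -0.2,"ty": 0.014,"tz": 0,"wx": 0,"wy": 0,"wz": 0,"claw": -1}
    - {"tx": -0.2,"ty": 0.014,"tz": 0,"wx": 0,"wy": 0,"wz": 0,"claw": -1}
    - {"tx": -0.2,"ty": 0.014,"tz": 0,"wx": 0,"wy": 0,"wz": 0,"claw": -1}
    - {"tx": -0.3,"ty": 0.02,"tz": 0,"wx": 0,"wy": 0,"wz": 0,"claw": -1}
    - {"tx": -0.3,"ty": 0.02,"tz": 0,"wx": 0,"wy": 0,"wz": 0,"claw": -1}
    - {"tx": -0.1,"ty": 0,"tz": 0,"wx": 0,"wy": 0,"wz": 0,"claw": -1}
    - {"tx": 0,"ty": 0,"tz": 0,"wx": 0,"wy": 0,"wz": 0,"claw": -1}

```text
clock: 11.7
tool_pos: [0.5226, -0.306, 0.2232]
eef_rot: [0.733, 0.68, -0.0, 0.0]
contact_force: [-0.4, -0.7, -1.5]
opening: 0.089
finger_force: 25.0
```

Run:
```python
from st import *
st()
s,P=snap("scene");cv2.imwrite("pics/s5.png",cv2.convertScaleAbs(cv2.resize(s["image"][90:290,150:410],(780,600),interpolation=cv2.INTER_CUBIC),alpha=1.6,beta=10))
```

```text
[ 0.5226 -0.306   0.2232] y ang -4.27 [-0. -0. -1.] [ 0.73  0.7  -0.49  1.62  0.39  0.92  0.02] 0.089 [-0.35 -0.71 -1.55]
```

View pics/s5.png

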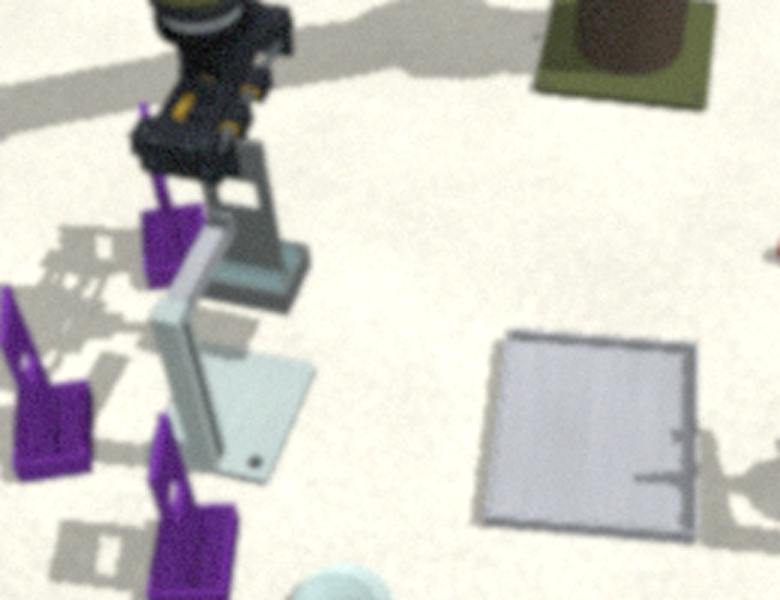

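The rack is off the peg and held upright (basket at crop (255,270), peg end at (225,225)). Carrying it to the tray, which is at crop (590,440).

Call:
drive_tool:
  targets:
    - {"tx": 0,"ty": 0.2,"tz": 0,"wx": 0,"wy": 0,"wz": 0,"claw": -1}
    - {"tx": 0,"ty": 0.4,"tz": 0,"wx": 0,"wy": 0,"wz": 0,"claw": -1}
    - {"tx": 0,"ty": 0.6,"tz": 0,"wx": 0,"wy": 0,"wz": 0,"claw": -1}
    - {"tx": 0,"ty": 0.7,"tz": 0,"wx": 0,"wy": 0,"wz": 0,"claw": -1}
    - {"tx": 0,"ty": 0.7,"tz": 0,"wx": 0,"wy": 0,"wz": 0.01,"claw": -1}
    - {"tx": 0,"ty": 0.7,"tz": 0,"wx": 0,"wy": 0,"wz": 0.01,"claw": -1}
    - {"tx": 0.1,"ty": 0.7,"tz": 0,"wx": 0,"wy": 0,"wz": 0.01,"claw": -1}
    - {"tx": 0.1,"ty": 0.7,"tz": 0,"wx": 0,"wy": 0,"wz": 0.01,"claw": -1}

```text
clock: 12.55
tool_pos: [0.5294, -0.1623, 0.2232]
eef_rot: [0.718, 0.696, 0.0, -0.0]
contact_force: [-0.7, -0.0, -1.3]
opening: 0.09
finger_force: 25.0
```

Call:
drive_tool:
  targets:
    - {"tx": 0.2,"ty": 0.7,"tz": 0,"wx": 0,"wy": 0,"wz": 0.01,"claw": -1}
    - {"tx": 0.2,"ty": 0.7,"tz": 0,"wx": 0,"wy": 0,"wz": 0.01,"claw": -1}
    - {"tx": 0.2,"ty": 0.7,"tz": 0,"wx": 0,"wy": 0,"wz": 0.02,"claw": -1}
    - {"tx": 0.2,"ty": 0.7,"tz": 0,"wx": 0,"wy": 0,"wz": 0.02,"claw": -1}
    - {"tx": 0.2,"ty": 0.7,"tz": 0,"wx": 0,"wy": 0,"wz": 0.02,"claw": -1}
    - {"tx": 0.2,"ty": 0.7,"tz": 0,"wx": 0,"wy": 0,"wz": 0.02,"claw": -1}
    - {"tx": 0.2,"ty": 0.6,"tz": 0,"wx": 0,"wy": 0,"wz": 0,"claw": -1}
    - {"tx": 0.2,"ty": 0.5,"tz": 0,"wx": 0,"wy": 0,"wz": 0,"claw": -1}

```text
clock: 13.35
tool_pos: [0.5772, -0.0028, 0.2232]
eef_rot: [0.68, 0.733, 0.0, -0.0]
contact_force: [0.8, 0.6, -1.8]
opening: 0.089
finger_force: 25.0
```

Call:
drive_tool:
  targets:
    - {"tx": 0.1,"ty": 0.5,"tz": 0,"wx": 0,"wy": 0,"wz": 0,"claw": -1}
    - {"tx": 0.1,"ty": 0.5,"tz": -0.3,"wx": 0,"wy": 0,"wz": 0,"claw": -1}
    - {"tx": 0,"ty": 0.1,"tz": -0.5,"wx": 0,"wy": 0,"wz": 0,"claw": -1}
    - {"tx": 0,"ty": 0,"tz": -0.5,"wx": 0,"wy": 0,"wz": 0,"claw": -1}
    - {"tx": 0,"ty": 0,"tz": -0.5,"wx": 0,"wy": 0,"wz": 0,"claw": -1}
    - {"tx": 0,"ty": 0,"tz": -0.4,"wx": 0,"wy": 0,"wz": 0,"claw": -1}
    - {"tx": 0,"ty": 0,"tz": -0.2,"wx": 0,"wy": 0,"wz": 0,"claw": -1}
    - {"tx": 0,"ty": 0,"tz": 0,"wx": 0,"wy": 0,"wz": 0,"claw": -1}

```text
clock: 14.15
tool_pos: [0.5828, 0.0273, 0.1503]
eef_rot: [0.681, 0.732, -0.001, -0.0]
contact_force: [0.3, -0.6, -1.6]
opening: 0.086
finger_force: 25.0
```

Run:
```python
from st import *
st()
s,P=snap("scene");cv2.imwrite("pics/s6.png",cv2.convertScaleAbs(cv2.resize(s["image"][110:290,280:480],(660,594),interpolation=cv2.INTER_CUBIC),alpha=1.6,beta=10))
```

```text
[0.5828 0.0273 0.1503] y ang 4.15 [-0.001 -0.    -1.   ] [ 0.13  0.76 -0.45  1.76  0.47  0.73 -0.49] 0.086 [ 0.34 -0.64 -1.58]
```

View pics/s6.png

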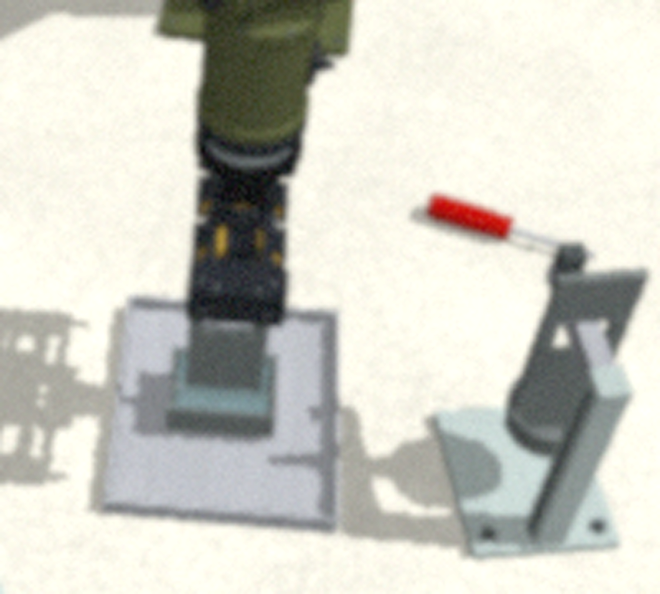

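The basket (crop (220,405)) is above the tray, well inside its walls, and the round rack is still on its peg. Lowering slowly.

Call:
drive_tool:
  targets:
    - {"tx": 0,"ty": 0,"tz": -0.1,"wx": 0,"wy": 0,"wz": 0,"claw": -1}
    - {"tx": 0,"ty": 0,"tz": -0.1,"wx": 0,"wy": 0,"wz": 0,"claw": -1}
    - {"tx": 0,"ty": 0,"tz": -0.05,"wx": 0,"wy": 0,"wz": 0,"claw": -1}
    - {"tx": 0,"ty": 0,"tz": -0.05,"wx": 0,"wy": 0,"wz": 0,"claw": -1}
    - {"tx": 0,"ty": 0,"tz": -0.03,"wx": 0,"wy": 0,"wz": 0,"claw": -1}
    - {"tx": 0,"ty": 0,"tz": 0,"wx": 0,"wy": 0,"wz": 0,"claw": -1}
    - {"tx": 0,"ty": 0,"tz": 0,"wx": 0,"wy": 0,"wz": 0,"claw": -1}
    - {"tx": 0,"ty": 0,"tz": 0,"wx": 0,"wy": 0,"wz": 0,"claw": -1}

```text
clock: 15.0
tool_pos: [0.5834, 0.0273, 0.1412]
eef_rot: [0.681, 0.732, 0.0, 0.0]
contact_force: [-0.5, -0.9, -2.0]
opening: 0.088
finger_force: 25.0
```

Call:
drive_tool:
  targets:
    - {"tx": 0,"ty": 0,"tz": -0.03,"wx": 0,"wy": 0,"wz": 0,"claw": -1}
    - {"tx": 0,"ty": 0,"tz": -0.03,"wx": 0,"wy": 0,"wz": 0,"claw": -1}
    - {"tx": 0,"ty": 0,"tz": 0,"wx": 0,"wy": 0,"wz": 0,"claw": -1}
    - {"tx": 0,"ty": 0,"tz": 0,"wx": 0,"wy": 0,"wz": 0,"claw": -1}
    - {"tx": 0,"ty": 0,"tz": 0,"wx": 0,"wy": 0,"wz": 0,"claw": -1}
    - {"tx": 0,"ty": 0,"tz": 0,"wx": 0,"wy": 0,"wz": 0,"claw": -1}
    - {"tx": 0,"ty": 0,"tz": 0,"wx": 0,"wy": 0,"wz": 0,"claw": -1}
    - {"tx": 0,"ty": 0,"tz": 0,"wx": 0,"wy": 0,"wz": 0,"claw": -1}

```text
clock: 15.8
tool_pos: [0.5834, 0.0274, 0.1394]
eef_rot: [0.681, 0.732, 0.0, 0.0]
contact_force: [0.4, 0.2, 0.8]
opening: 0.088
finger_force: 25.0
```

It's resting on the tray floor (force went from about -2 to +0.8 N). Releasing gently.

Call:
drive_tool:
  targets:
    - {"tx": 0,"ty": 0,"tz": 0,"wx": 0,"wy": 0,"wz": 0,"claw": -0.75}
    - {"tx": 0,"ty": 0,"tz": 0,"wx": 0,"wy": 0,"wz": 0,"claw": -0.65}
    - {"tx": 0,"ty": 0,"tz": 0,"wx": 0,"wy": 0,"wz": 0,"claw": -0.5}
    - {"tx": 0,"ty": 0,"tz": 0,"wx": 0,"wy": 0,"wz": 0,"claw": -0.3}
    - {"tx": 0,"ty": 0,"tz": 0,"wx": 0,"wy": 0,"wz": 0,"claw": -0.2}
    - {"tx": 0,"ty": 0,"tz": 0,"wx": 0,"wy": 0,"wz": 0,"claw": -0.2}
    - {"tx": 0,"ty": 0,"tz": 0.2,"wx": 0,"wy": 0,"wz": 0,"claw": -0.2}
    - {"tx": 0,"ty": 0,"tz": 0.4,"wx": 0,"wy": 0,"wz": 0,"claw": -0.2}

```text
clock: 16.6
tool_pos: [0.5827, 0.0272, 0.1573]
eef_rot: [0.681, 0.732, -0.001, -0.001]
contact_force: [0.5, 0.1, 0.1]
opening: 0.402
finger_force: 0.0
```

Call:
drive_tool:
  targets:
    - {"tx": 0,"ty": 0,"tz": 0.6,"wx": 0,"wy": 0,"wz": 0,"claw": -0.2}
    - {"tx": 0,"ty": 0,"tz": 0.7,"wx": 0,"wy": 0,"wz": 0,"claw": -0.2}
    - {"tx": 0,"ty": 0,"tz": 0.7,"wx": 0,"wy": 0,"wz": 0,"claw": -0.2}
    - {"tx": 0,"ty": 0,"tz": 0.7,"wx": 0,"wy": 0,"wz": 0,"claw": -0.2}
    - {"tx": 0,"ty": 0,"tz": 0.7,"wx": 0,"wy": 0,"wz": 0,"claw": -0.2}
    - {"tx": 0,"ty": 0,"tz": 0.5,"wx": 0,"wy": 0,"wz": 0,"claw": -0.2}
    - {"tx": 0,"ty": 0,"tz": 0,"wx": 0,"wy": 0,"wz": 0,"claw": -0.2}
    - {"tx": 0,"ty": 0,"tz": 0,"wx": 0,"wy": 0,"wz": 0,"claw": -0.2}

```text
clock: 17.4
tool_pos: [0.5832, 0.0273, 0.2747]
eef_rot: [0.681, 0.732, 0.0, 0.0]
contact_force: [-0.1, -0.2, -0.0]
opening: 0.404
finger_force: 0.0
```

Run:
```python
from st import *
st()
s,P=snap("scene");cv2.imwrite("pics/s7.png",cv2.convertScaleAbs(cv2.resize(s["image"][90:290,180:480],(780,520),interpolation=cv2.INTER_CUBIC),alpha=1.6,beta=10))
q=P.reshape(-1,3);q=q[(abs(q[:,0]-.583)<.06)&(abs(q[:,1]-.03)<.06)&(q[:,2]>.15)&(q[:,2]<.21)]
print(q.min(0),q.max(0))
```

```text
[0.5832 0.0273 0.2747] y ang 4.16 [ 0.001 -0.    -1.   ] [ 0.18  0.61 -0.53  1.62  0.35  1.   -0.39] 0.404 [-0.14 -0.17 -0.02]
[ 0.5759541  -0.00619357  0.15000361] [0.5922998  0.05734886 0.19087962]
```

View pics/s7.png

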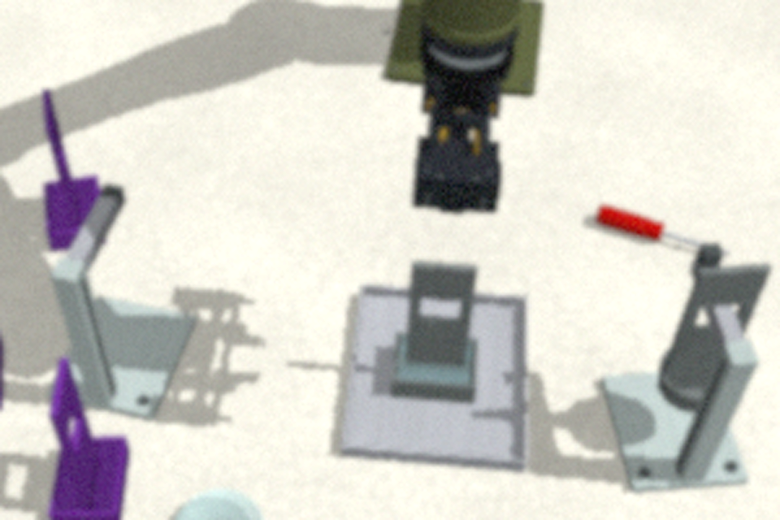

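The rack stands upright in the tray (crop (435,370)), the keeper on the empty peg is down, the round rack still hangs on its peg, and the gripper is clear. Handing in.

```bash
python3 -c "
from plant import workorder
print(workorder.finish_job())"
```

```text
the job is handed in; nothing more can be done
None
```

I handed in the job at about 17.5 s of the 48 s: the rectangular slide rack stands upright in the tray, its peg's keeper stayed down, and the round rack still hangs on its own peg; the keeper took two presses, because the first stopped short of touching it.

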